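Load the clip tote on the bench shaker and set its speed lever

TASK

Carry the wooden tote by its bar handle, level so that none of the loose metal clips falls out, and set it down (do not drop it) flat inside the lip of the bench shaker's round platform. Then swing the shaker's speed lever, whose knob stands just outside the platform's edge and below it, until it points straight at the small brass index fin on the base plate, and let go. Leave everything else on the bench where it is.

Things in the scene. Friction and masses are not known exactly. Their poses are not given: they have to be found in the camera images.
- tote_grip (a point): centre of the tote's bar handle. The tote is an open wooden tray 110 long (own x) x 74 wide (y), walls 32 high, 5 thick, with a straight bar 12 wide (y) x 16 tall running along its whole length (x), above its middle, on two end posts; the bar's centre is 80 above the underside. Loose on the bench, 0.25 to 0.45 kg with its clips. z is up.
- tote_base (a point): centre of the tote's underside, 80 below tote_grip; same axes
- clip0_c (a point): centre of the foot of one of four loose aluminium L-shaped clips (26 x 12 x 14 high) lying in the tote
- clip1_c (a point): centre of the foot of one of four loose aluminium L-shaped clips (26 x 12 x 14 high) lying in the tote
- clip2_c (a point): centre of the foot of one of four loose aluminium L-shaped clips (26 x 12 x 14 high) lying in the tote
- clip3_c (a point): centre of the foot of one of four loose aluminium L-shaped clips (26 x 12 x 14 high) lying in the tote
- tote: the tote itself; origin at tote_base, same axes
- shaker: the fixed bench shaker; origin at bench level on its vertical centre axis, which is also the lever's hinge axis; own -x is its front, the lever's side, which faces roughly to the robot's left. Base plate 255 x 190 x 16 (155 in front of the axis, 100 behind), round housing of radius 60, and above it a round platform of radius 95, 150 to 165 above the bench, that overhangs the lever.
- platform_top (a point): centre of the platform's flat top, 165 above the bench; a lip 10 high runs round it, inside radius 90. Same axes as the shaker.
- speed_lever (a joint): angle of the speed lever about the shaker's vertical axis, rad: 0 when it points to the shaker's front (-x), growing anticlockwise seen from above (the knob goes towards the shaker's -y), stops at -0.6 and 0.6. It stays where it is left; about 2 N at the knob moves it.
- lever_knob (a point): centre of the lever's knob, where it is gripped, 68 above the bench: an upright black round post of diameter 20, 44 to 90 above the bench, 105 from the shaker's axis, on a flat steel arm 12 wide. Its x points inwards to the hinge axis. The platform's rim, 82 higher, is only 10 nearer the axis: a gripper pointing straight down strikes it; come from outside, tilted about 35 degrees, fingers down and inwards.
- index_fin (a point): top of the index fin, a small upright fin (brass, 24 long x 8 wide) on the base plate, 135 from the shaker's axis, its top 36 above the bench; its x points inwards to the hinge axis. It is fixed during a run. The lever is set when the knob lies on the straight line from the fin to the hinge axis.
- scrap_box: bystander: a plain open wooden box 110 x 80 x 45 high WITHOUT a handle; origin under its centre
- tape_roll: bystander: a roll of tape lying flat, 86 across, 22 high; origin under its centre
- screwdriver: bystander: a screwdriver lying on the bench; origin under its middle, x towards its tip
- flux_jar: bystander: a closed amber jar, 60 across, 85 high; origin under its centre
- tin_cup: bystander: an empty open steel cup, 72 across, 60 high; origin under its centre
- hammer: bystander: a hammer lying on the bench; origin under its middle, x towards its head
- brush: bystander: a brush lying on the bench; origin under its middle, x towards its bristles
- offcut: bystander: a dark wood offcut 90 x 40 x 20 high; origin under its centre
Mind the look-alikes: they are no part of the job. What is shaped like the tote but green is not meant.

How it is judged:
On the way, in this order (a step that is already met when the one before it is completed fails the run):
1. the tote stands flat on the platform inside the lip, released, with all four clips in it (horizontal distance between tote_base and platform_top below 0.03 m and z of tote_base in the frame of platform_top between -0.005 and 0.005 m and angle between tote_base's own z axis and vertical below 0.06 rad and contact force between the fingers and tote below 0.1 N and x of clip0_c in the frame of tote_base between -0.052 and 0.052 m and y of clip0_c in the frame of tote_base between -0.034 and 0.034 m and z of clip0_c in the frame of tote_base between 0 and 0.032 m and x of clip1_c in the frame of tote_base between -0.052 and 0.052 m and y of clip1_c in the frame of tote_base between -0.034 and 0.034 m and z of clip1_c in the frame of tote_base between 0 and 0.032 m and x of clip2_c in the frame of tote_base between -0.052 and 0.052 m and y of clip2_c in the frame of tote_base between -0.034 and 0.034 m and z of clip2_c in the frame of tote_base between 0 and 0.032 m and x of clip3_c in the frame of tote_base between -0.052 and 0.052 m and y of clip3_c in the frame of tote_base between -0.034 and 0.034 m and z of clip3_c in the frame of tote_base between 0 and 0.032 m and linear speed of tote below 0.02 m/s), for 0.2 s.
2. the lever points at the index fin and is released (angle between the x axis of lever_knob and the x axis of index_fin, either way round below 0.1 rad and velocity of joint speed_lever between -0.03 and 0.03 rad/s and contact force between the fingers and shaker below 0.1 N), for 0.2 s.
At the end, for the whole second after the job is handed in: The tote stands flat (within 0.06 rad) and still on the platform's top inside the lip (its centre within 30 mm of the platform's), all four clips lie in it, and the speed lever rests within 0.1 rad (6 degrees, 10 mm at the knob) of the index fin's direction; the gripper touches neither (all of step 1 and all of step 2).
It fails at once if a clip falls out of the tote (distance between any of clip0_c, clip1_c, clip2_c, clip3_c and tote_base above 0.1 m).
It fails at once if the tote is tipped by more than 20 degrees (angle between tote_base's own z axis and vertical above 0.35 rad).
It fails at once if the tote is dropped: it falls, not held, from more than 15 mm above the platform (contact force between the fingers and tote below 0.1 N and height (world z) of tote_base above 0.18 m and linear speed of tote above 0.35 m/s).
It fails at once if another thing on the bench is shifted by more than 30 mm (distance of any of scrap_box, tape_roll, screwdriver, flux_jar, tin_cup, hammer, brush, offcut from where it was at the start of the episode above 0.03 m).
It also fails if it takes over 69 s, if anything falls off the work surface, if the arm or the gripper's body presses on something with over 40 N, if the wrist force passes 120 N, or if a joint passes its speed limit or range.

ROBOT

A 7-joint arm with a two-finger parallel gripper is mounted at the origin on the work surface. World frame = base frame: x ahead of the robot, y to its left, z up, the work surface at z = 0. Lengths are in m, angles in rad, forces in N, time in s.
With the tool pointing down it reaches from about 0.375 to 0.925 m from the base axis. Payload 3.1 kg.
Tool frame: the origin (TCP) lies at the very end of the fingers, on their centre line; the grasp point (between the pads) lies 19 mm behind it; z points along the fingers, y is the line along which they close (so a half turn about z gives the same grasp; the last joint's range is limited). The gripper opens to 85 mm and grips with 20 to 120 N. Pads are 22 mm wide; open, the fingers measure 114 mm over their backs; the gripper's body (76 mm by 85 mm) begins 54 mm behind the grasp point. The pads swing forward as they close: fully open they stand 13 mm farther back than shut.
Start: joints at [-1.415, 0.383, 0.044, 1.598, -0.018, 1.161, -0.05], TCP at [0.163, 0.629, 0.231] pointing down, gripper open.
Joint ranges: [-2.61, 2.61], [-0.41, 2.15], [-1.48, 1.57], [0, 2.5], [-1.57, 4.71], [0.05, 1.97], [-2.85, 2.85]. Speed limits (rad/s): [2.79, 2.79, 3.14, 3.14, 3.14, 3.14, 3.14].

INTERFACE

Orientations are given as a rotation vector (axis times angle).
In Python, from rig import arm, inverse_kinematics, read_camera gives the robot as it stands. Calls block until the motion is done:
- arm.move_ptp(position, orientation): joint-space move of the TCP to a pose.
- arm.move_straight(position, rotation=None, rate=0.15): straight line of the TCP; rotation=None keeps the orientation; rate is the mean speed in m/s.
- arm.move_j(angles): joint-space move.
- arm.grip(opening, effort=None): finger opening in m; effort is the grip in N (None keeps the last); returns when the fingers have stopped.
- arm.hold(seconds).
- inverse_kinematics(position, orientation): joint angles nearest the present ones, or None.
- read_camera(name): name is "scene" or "side" or "wrist"; returns a dict with "image" (400x640x3 uint8, blue, green, red), "z_map" (400x640 float32, m along the optical axis (not along the pixel's ray), 0 where there is no reading), "K" (3x3 intrinsics, pixels), "cam_to_world" (4x4, takes a point from camera to world coordinates). Camera axes: x right, y up, looking along -z (the intrinsics and any distortion apply to the point x, -y, -z); pixel columns grow to the right and rows downward; lengths in m; the calibration is good to about 2 mm. A picture is of the moment at which its call begins.
A pose or a line that the arm cannot do raises arm.MotionError and nothing moves.
- arm.sign_off(): hands the job in; it is judged then, once.
Readings, each from a call of its own:
- arm.get_clock(): time.
- arm.get_qpos(): joint angles.
- arm.get_qvel(): joint speeds.
- arm.get_joint_torque(): joint torques, N m.
- arm.get_tcp_pos(): TCP position.
- arm.get_eef_rot(): TCP orientation.
- arm.get_wrist_force(): force on the tool from outside, world axes, zero at the start.
- arm.get_wrist_torque(): the same for the moment, N m.
- arm.get_width(): finger opening in m.
- arm.get_gripper_force(): force on a finger pad.
Only numpy, scipy, OpenCV 4.12 (cv2) and the standard library are available. Lean on these libraries where they do the work, as an engineer would, in place of code of your own. Each camera call takes 0.05 s, during which the arm holds its last target. There are 200 camera calls.

## Working session

There is one attempt and no reset: what is moved stays moved. The work goes in short steps, each a Python script; the robot and the scene stay as the last script left them, time stands still between calls to the robot, and variables do not carry over. Pictures are saved under pics/ and viewed, at most 10 in all, crops included, and the job is handed in when it is done.

```bash
mkdir -p pics; cat > h.py <<'E'
import numpy as np, cv2
from rig import arm, inverse_kinematics, read_camera
from scipy.spatial.transform import Rotation as R
def cloud(d):
    z=d["z_map"];K=d["K"];v,u=np.mgrid[:z.shape[0],:z.shape[1]]
    x=(u-K[0,2])/K[0,0]*z;y=(v-K[1,2])/K[1,1]*z
    P=np.stack([x,-y,-z],-1);T=d["cam_to_world"]
    W=P@T[:3,:3].T+T[:3,3];W[z==0]=np.nan
    return W
E
python3 - <<'E'
from h import *
import pickle
ims=[]
for n in("scene","side"):
    d=read_camera(n);pickle.dump(d,open(n+".pkl","wb"));cv2.imwrite(f"pics/{n}0.png",d["image"])
    print(n,[k for k in d],d["K"].tolist(),d["cam_to_world"].round(3).tolist())
print(arm.get_clock(),arm.get_eef_rot(),arm.get_tcp_pos())
E
```

```text
scene ['image', 'z_map', 'K', 'cam_to_world'] [[452.90914419955834, 0.0, 320.7018505353668], [0.0, 452.90914419955834, 202.3823566153087], [0.0, 0.0, 1.0]] [[0.802, -0.486, 0.348, 0.98], [0.598, 0.657, -0.46, -0.597], [-0.005, 0.577, 0.817, 1.231], [0.0, 0.0, 0.0, 1.0]]
side ['image', 'z_map', 'K', 'cam_to_world'] [[416.2669045239886, 0.0, 323.3650694624647], [0.0, 416.2669045239886, 199.24619420413595], [0.0, 0.0, 1.0]] [[-0.919, 0.225, -0.325, 0.066], [-0.395, -0.528, 0.752, 1.04], [-0.003, 0.819, 0.574, 0.903], [0.0, 0.0, 0.0, 1.0]]
0.1 [-0.39745363 -3.11614039  0.00376445] [0.162995   0.62833944 0.2299953 ]
```

View pics/scene0.png

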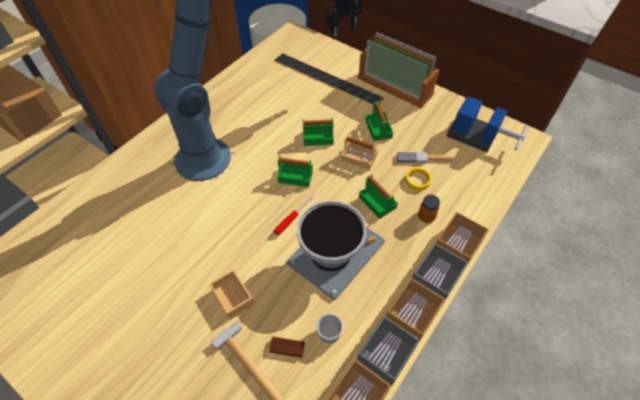

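View pics/side0.png

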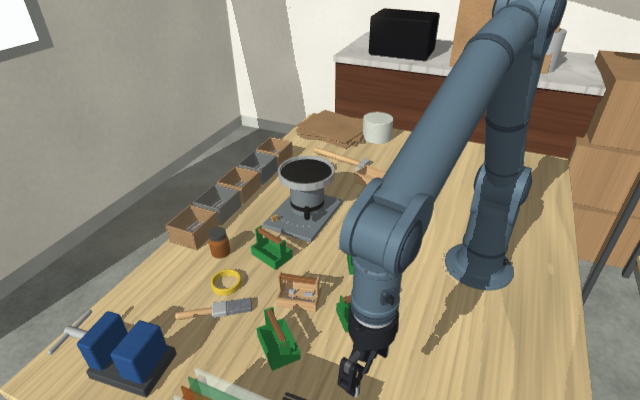

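Candidates for the tote, as scene pixels: the wooden tote with a bar at (359,152) and side (298,290); green look-alikes at (318,130), (378,124), (295,172) and (378,196); and the handle-less box at (230,292). I choose the wooden one at (359,152). The lever knob is black, around side (307,212). I'll check both in a close crop.

```bash
python3 - <<'E'
from h import *
import pickle
s=pickle.load(open("scene.pkl","rb"));e=pickle.load(open("side.pkl","rb"))
def crop(d,x,y,w,h,f): return cv2.resize(d["image"][y:y+h,x:x+w],None,fx=f,fy=f,interpolation=cv2.INTER_CUBIC)
A=crop(s,320,120,80,60,5);B=crop(e,255,255,80,60,5);C=crop(e,260,150,100,100*3//4,4);D=crop(s,280,190,100,75,4)
cv2.imwrite("pics/crop1.png",np.vstack([np.hstack([A,B]),np.hstack([D,C])]))
Ws=cloud(s);We=cloud(e)
for n,W,(x,y,w,h) in(("scene",Ws,(320,120,80,60)),("side",We,(255,255,80,60))):
    P=W[y:y+h,x:x+w]; m=(P[...,2]>.07)&(P[...,2]<.1)
    im=(s if n=="scene" else e)["image"][y:y+h,x:x+w].astype(int)
    m&=(im[...,2]>im[...,1])
    Q=P[m];print(n,len(Q))
    if len(Q): print(np.nanmedian(Q,0).round(4),Q.min(0).round(3),Q.max(0).round(3),cv2.minAreaRect(Q[:,:2].astype(np.float32)*1000))
for n,W,(x,y) in(("scene",Ws,(332,232)),("side",We,(306,173))):
    P=W[y-50:y+50,x-50:x+50].reshape(-1,3)
    top=P[(P[:,2]>.155)&(P[:,2]<.19)]
    c,r=cv2.minEnclosingCircle((top[:,:2]*1000).astype(np.float32))
    print(n,"plat",len(top),c,r,np.median(top[:,2]))
E
```

```text
scene 260
[0.4432 0.3317 0.0855] [0.276 0.208 0.07 ] [0.574 0.466 0.094] ((446.8600158691406, 294.06854248046875), (229.895751953125, 267.6651916503906), 36.221229553222656)
side 323
[0.4507 0.338  0.0868] [0.391 0.314 0.072] [0.502 0.474 0.092] ((435.31170654296875, 395.9066162109375), (110.16683959960938, 146.79104614257812), 10.275461196899414)
scene plat 3450 (605.2327270507812, -55.04349899291992) 97.57665252685547 0.1658801957529883
side plat 1567 (606.7296142578125, -51.29304885864258) 101.35535430908203 0.16658186877420544
```

View pics/crop1.png

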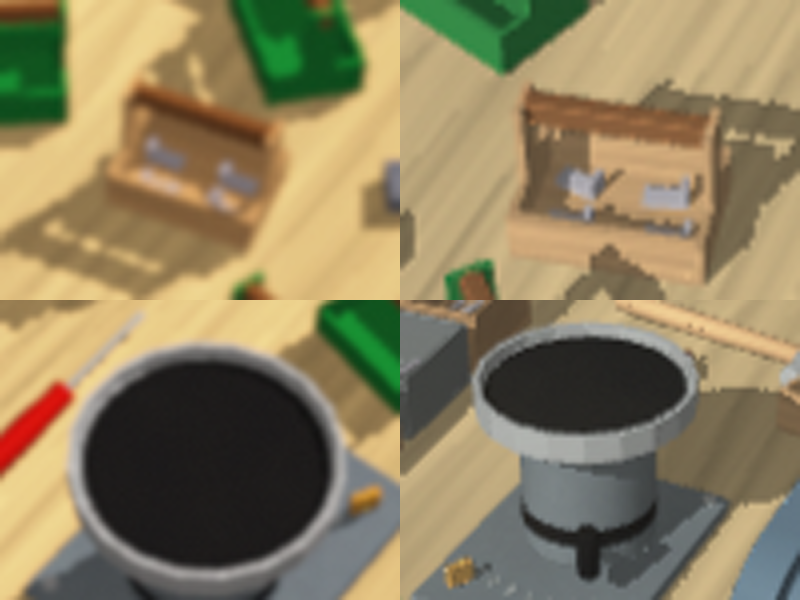

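The crop confirms the choice: natural wood, a bar handle and four clips. In the side view the fin is near (274,217) and the knob near (307,210).

```bash
cat >> h.py <<'E'
def line(Q,lo=2,hi=98):
    c=np.median(Q[:,:2],0);u=np.linalg.svd(Q[:,:2]-Q[:,:2].mean(0))[2][0];u*=np.sign(u[0])
    t=(Q[:,:2]-c)@u;s=(Q[:,:2]-c)@[-u[1],u[0]];a,b=np.percentile(t,[lo,hi]);p,q=np.percentile(s,[5,95])
    return c+u*(a+b)/2+np.array([-u[1],u[0]])*(p+q)/2,np.arctan2(u[1],u[0]),b-a,q-p
E
python3 - <<'E'
from h import *
import pickle
s=pickle.load(open("scene.pkl","rb"));e=pickle.load(open("side.pkl","rb"))
Ws=cloud(s);We=cloud(e)
def sel(W,poly,lo,hi):
    m=np.zeros(W.shape[:2],np.uint8);cv2.fillPoly(m,[np.array(poly)],1)
    return W[(m>0)&(W[...,2]>lo)&(W[...,2]<hi)]
Q1=sel(Ws,[(345,134),(380,144),(377,153),(343,143)],.078,.1)
Q2=sel(We,[(278,271),(322,276),(322,286),(278,281)],.078,.1)
for Q in(Q1,Q2): print("bar",len(Q),line(Q),np.median(Q[:,2]))
# plate / shaker
for n,W,(x,y) in(("scene",Ws,(332,232)),("side",We,(306,173))):
    P=W[y-55:y+75,x-60:x+60].reshape(-1,3)
    fl=P[(P[:,2]>.162)&(P[:,2]<.169)]
    print(n,"floor",len(fl),cv2.fitEllipse(cv2.convexHull((fl[:,:2]*1000).astype(np.float32))))
    pl=P[(P[:,2]>.012)&(P[:,2]<.021)];print("plate",len(pl),cv2.minAreaRect((pl[:,:2]*1000).astype(np.float32)))
    st=W[y-55:y+75,x-60:x+60];
for n,d,W,(x,y,w,h) in(("scene",s,Ws,(362,230,18,20)),("side",e,We,(265,208,20,20))):
    im=d["image"][y:y+h,x:x+w].astype(int);m=(im[...,2]-im[...,0]>60);P=W[y:y+h,x:x+w]
    m&=(P[...,2]>.02)&(P[...,2]<.045);F=P[m];print("fin",n,len(F),np.median(F,0),F.min(0),F.max(0))
im=e["image"][204:222,300:315].astype(int);P=We[204:222,300:315];m=(im.max(-1)<70)&(P[...,2]>.04)&(P[...,2]<.1)
for r in range(18):
    if m[r].any(): print(r+204,np.where(m[r])[0]+300,P[r][m[r]].mean(0).round(3))
E
```

```text
bar 149 (array([0.44757634, 0.33131405]), np.float64(0.20578360938818208), np.float64(0.10821288469820607), np.float64(0.016057443492799885)) 0.08610224281562906
bar 252 (array([0.44585619, 0.336015  ]), np.float64(0.20492072503262548), np.float64(0.10803887787389545), np.float64(0.014676352848105763)) 0.0874148141542867
scene floor 2604 ((604.8665161132812, -56.7881965637207), (185.97457885742188, 190.84658813476562), 47.48472595214844)
plate 2004 ((539.8118286132812, 1.200286865234375), (393.5852966308594, 417.3404846191406), 25.94746971130371)
side floor 1108 ((603.0225830078125, -52.24001693725586), (187.15618896484375, 195.11737060546875), 25.747844696044922)
plate 1946 ((691.1498413085938, -218.49618530273438), (479.50994873046875, 827.678466796875), 18.596288681030273)
fin scene 30 [0.67396868 0.06037179 0.03244778] [0.66705304 0.0483909  0.02305981] [0.6807382  0.0726243  0.04234229]
fin side 31 [0.672218   0.06458681 0.03262521] [0.66580231 0.04289776 0.02143869] [0.68550969 0.07589591 0.03980173]
206 [305 306 307] [0.57  0.022 0.081]
207 [300 304 305 306 307 308 309 311 312 313 314] [0.564 0.018 0.075]
208 [300 301 302 303 304 305 306 307 308 309 310 311 312 313 314] [0.569 0.016 0.069]
209 [300 301 302 303 304 305 306 307 308 309 310 311 312 313 314] [0.569 0.016 0.065]
210 [300 301 302 303 304 305 306 307 308 309 310 311 312 313 314] [0.569 0.018 0.062]
211 [303 304 305 306 307 308 309 310 311] [0.562 0.031 0.069]
212 [304 305 306 307 308 309] [0.556 0.047 0.077]
213 [304 305 306 307 308 309] [0.556 0.048 0.074]
214 [304 305 306 307 308 309] [0.556 0.048 0.07 ]
215 [304 305 306 307 308 309] [0.557 0.047 0.065]
216 [304 305 306 307 308 309] [0.557 0.047 0.06 ]
217 [304 305 306 307 308 309] [0.557 0.048 0.056]
218 [305 306 307 308 309] [0.555 0.048 0.053]
219 [305 306 307 308] [0.556 0.05  0.05 ]
```

```bash
cat >> h.py <<'E'
def down(yaw): return (R.from_euler('z',yaw)*R.from_euler('x',np.pi)).as_rotvec()
E
python3 - <<'E'
from h import *
q0=arm.get_qpos()
best=min((y for y in(0.205,0.205+np.pi)),key=lambda y:(lambda q:9 if q is None else abs(q[6]))(inverse_kinematics([.4467,.3335,.19],down(y))))
for y in(0.205,0.205+np.pi): print(y,inverse_kinematics([.4467,.3335,.19],down(y)),inverse_kinematics([.604,-.0545,.28],down(y)))
print("use",best)
arm.move_ptp([.4467,.3335,.19],down(best))
print(arm.get_tcp_pos(),arm.get_clock())
d=read_camera("wrist");cv2.imwrite("pics/w1.png",d["image"])
W=cloud(d);m=(W[...,2]>.08)&(W[...,2]<.1)&(np.hypot(W[...,0]-.4467,W[...,1]-.3335)<.075)
im=d["image"].astype(int);m&=(im[...,2]>im[...,1]*1.15)
Q=W[m];print(len(Q),line(Q),np.median(Q[:,2]))
E
```

```text
0.205 [-1.23767632  0.28329205  0.60923439  1.88753403 -0.18795093  1.02759462
 -1.91519546] [-0.75451038  0.38733348  0.99211363  1.68650616 -0.33932205  1.25339229
 -1.05423361]
3.346592653589793 [-0.88140715  0.25186762  0.19062389  1.87148623 -0.05533064  1.02329641
  1.10796072] [-0.68851941  0.35393568  0.8931256   1.68417796 -0.28921619  1.24291579
  2.04448747]
use 3.346592653589793
[0.44596648 0.3351204  0.19018278] 1.625
2086 (array([0.44618998, 0.3344639 ]), np.float64(0.2005442812094395), np.float64(0.10823936957270244), np.float64(0.013645025091306301)) 0.08814817165226484
```

View pics/w1.png

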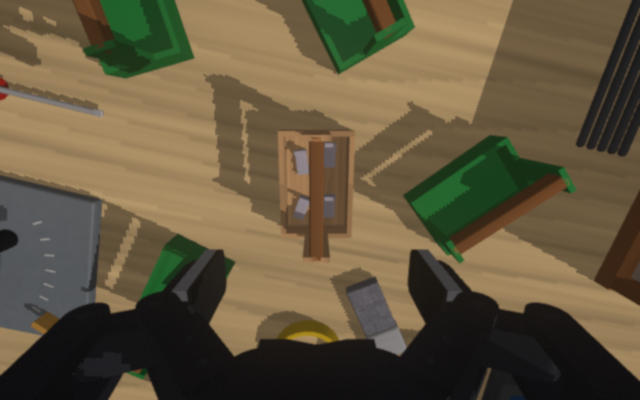

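The wrist view shows the tote centred at (316,190) with four clips inside and the fingers straddling the bar, which measures 88 mm high as it should. I'll grasp and lift.

```bash
python3 - <<'E'
from h import *
rv=down(.2005+np.pi)
arm.move_straight([.4462,.3345,.062],rv,rate=.1)
arm.grip(0.0,60)
print(arm.get_width(),arm.get_gripper_force(),arm.get_tcp_pos())
arm.move_straight([.4462,.3345,.10],rv,rate=.06)
print(arm.get_width(),arm.get_gripper_force(),arm.get_wrist_force(),arm.get_wrist_torque())
arm.move_straight([.4462,.3345,.275],rv,rate=.1)
arm.move_straight([.604,-.0545,.275],rv,rate=.12)
arm.hold(.3)
print(arm.get_tcp_pos(),arm.get_wrist_force(),arm.get_clock())
for n in("scene","side"):
    d=read_camera(n);W=cloud(d);m=(W[...,2]>.28)&(W[...,2]<.31)&(np.hypot(W[...,0]-.604,W[...,1]+.0545)<.08)
    im=d["image"].astype(int);m&=(im[...,2]>im[...,1]*1.15)
    Q=W[m]
    if len(Q)>9:print(n,len(Q),line(Q),np.percentile(Q[:,2],[5,50,95]))
    x,y=(250,130) if n=="scene" else (220,100)
    cv2.imwrite(f"pics/{n}1.png",cv2.resize(d["image"][y:y+140,x:x+160],None,fx=2.5,fy=2.5))
cv2.imwrite("pics/c1.png",np.hstack([cv2.imread("pics/scene1.png"),cv2.imread("pics/side1.png")]))
E
```

```text
0.010797643522031851 59.65509831905365 [0.44625682 0.33487528 0.06216769]
0.011153849936231265 58.90319645404816 [ 0.49700708 -1.13974878 -4.84049484] [-0.07799744  0.01573403 -0.01990722]
[ 0.60400207 -0.0544511   0.27502535] [ 0.67811544  0.43535071 -4.07420571] 10.4083
scene 225 (array([ 0.60606279, -0.05771197]), np.float64(0.20916165555635724), np.float64(0.1083210119812952), np.float64(0.019051991663192366)) [0.28529248 0.29870013 0.30323777]
side 171 (array([ 0.60328127, -0.05323467]), np.float64(0.22004779935388202), np.float64(0.10854823984910993), np.float64(0.01871058738656042)) [0.28539332 0.29610372 0.30287684]
```

View pics/c1.png

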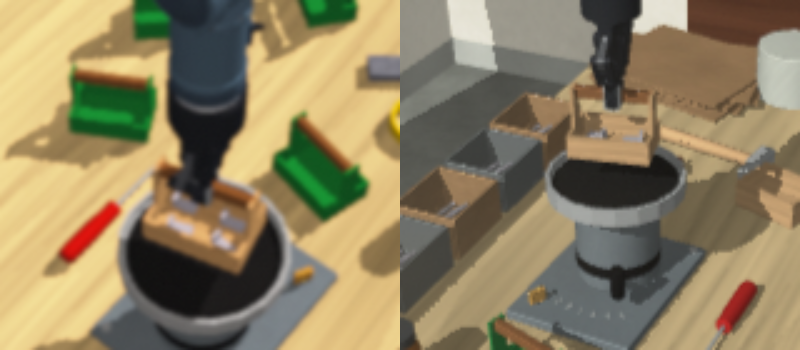

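The tote is level with its clips inside and centred over the platform to about 2 mm. I'll lower it, release, back off, then measure the lever region and check IK along the arc.

```bash
cat >> h.py <<'E'
C=np.array([.604,-.0545])
def lev(phi,r=.105,z=.071,tilt=35,back=0.,s=1):
    """tool pose gripping at angle phi (world) about shaker axis; back = retreat along the tool"""
    u=np.array([np.cos(phi),np.sin(phi),0]);t=s*np.array([-u[1],u[0],0]);a=np.radians(tilt)
    zt=-np.sin(a)*u-np.cos(a)*np.array([0,0,1])
    M=np.stack([np.cross(t,zt),t,zt],1)
    p=np.array([*C,z])+r*u+zt*(.019-back)
    return p,R.from_matrix(M).as_rotvec()
E
python3 - <<'E'
from h import *
rv=down(.2005+np.pi)
arm.move_straight([.604,-.0545,.232],rv,rate=.06)
z=.232
f0=arm.get_wrist_force()[2]
while z>.222:
    z-=.001;arm.move_straight([.604,-.0545,z],rv,rate=.03)
    f=arm.get_wrist_force()[2]
    if f-f0>2: break
print("touch z",z,f0,f,arm.get_clock())
arm.grip(.03,20);arm.hold(.2)
arm.grip(.085)
arm.move_straight([.604,-.0545,.32],rv,rate=.15)
arm.move_ptp([.58,.12,.33],rv)
print(arm.get_clock(),arm.get_qpos().round(2))
ims=[]
for n in("scene","side"):
    d=read_camera(n);W=cloud(d);im=d["image"].astype(int)
    near=np.hypot(W[...,0]-.604,W[...,1]+.0545)<.08
    m=(W[...,2]>.235)&(W[...,2]<.27)&near&(im[...,2]>im[...,1]*1.15)
    Q=W[m]
    if len(Q)>9:print(n,len(Q),line(Q),np.median(Q[:,2]))
    m=(W[...,2]>.04)&(W[...,2]<.12)&(im[...,1]>im[...,2]*1.3)
    dd=np.hypot(*(W[m][:,:2]-C).T);i=dd.argsort()[:40:8];print("green near",W[m][i].round(3).tolist())
    x,y=(250,130) if n=="scene" else (220,100)
    ims.append(cv2.resize(d["image"][y:y+140,x:x+160],None,fx=2.5,fy=2.5))
cv2.imwrite("pics/c2.png",np.hstack(ims))
for s in(1,-1):
  for b in(.12,0):
    print(s,b,[None if q is None else q.round(2).tolist() for q in(inverse_kinematics(*lev(np.radians(p),back=b,s=s)) for p in(115,90,60))])
E
```

```text
touch z 0.226 -3.9051799385579233 4.281285104526177 12.875
15.5 [-0.62  0.21  0.41  1.64 -0.08  1.31  1.57]
scene 295 (array([ 0.60602807, -0.05725073]), np.float64(0.20553268552119058), np.float64(0.1080272191451357), np.float64(0.015721952829501094)) 0.25143024153547944
green near [[0.652, 0.178, 0.082], [0.649, 0.181, 0.087], [0.653, 0.182, 0.056], [0.655, 0.184, 0.088], [0.641, 0.191, 0.074]]
side 199 (array([ 0.60295497, -0.0524959 ]), np.float64(0.21709494592982706), np.float64(0.10766881807437997), np.float64(0.01544830189548415)) 0.24916233464024395
green near [[0.654, 0.181, 0.086], [0.649, 0.19, 0.05], [0.653, 0.196, 0.053], [0.655, 0.198, 0.09], [0.657, 0.201, 0.088]]
1 0.12 [[-0.78, 0.33, 0.2, 2.01, 0.65, 1.01, 2.59], [-0.72, 0.57, 0.28, 1.65, 0.41, 1.26, 2.48], [-0.59, 0.85, 0.41, 1.22, 0.12, 1.56, 2.35]]
1 0 [[-0.73, 0.51, 0.3, 2.05, 0.71, 0.76, 2.55], [-0.67, 0.68, 0.32, 1.75, 0.42, 1.03, 2.48], [-0.56, 0.88, 0.41, 1.41, 0.13, 1.34, 2.34]]
-1 0.12 [[-0.94, 0.34, 0.4, 2.02, 0.59, 0.98, -0.5], [-0.92, 0.62, 0.55, 1.66, 0.26, 1.21, -0.54], [-0.74, 0.92, 0.69, 1.23, -0.07, 1.55, -0.66]]
-1 0 [[-0.91, 0.55, 0.52, 2.06, 0.57, 0.69, -0.48], [-0.86, 0.74, 0.58, 1.76, 0.23, 0.97, -0.51], [-0.72, 0.95, 0.67, 1.42, -0.08, 1.32, -0.66]]
```

View pics/c2.png

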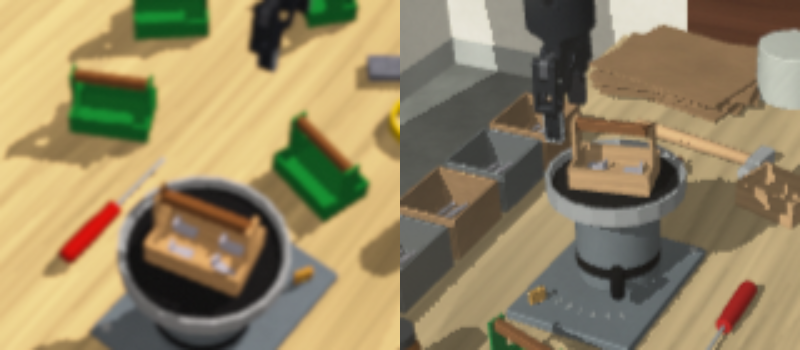

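The tote stands on the platform, centred, with its bar top at about 0.25 m and the clips inside. Next I'll go to the tilted pre-grasp outside the knob, at about 115° around the axis; the fin is at about 59.5°. I'll check it there.

```bash
python3 - <<'E'
from h import *
arm.grip(.06)
arm.move_ptp(*lev(np.radians(115),back=.14))
print(arm.get_tcp_pos(),arm.get_clock(),arm.get_wrist_force())
d=read_camera("wrist");cv2.imwrite("pics/w2.png",d["image"])
W=cloud(d);im=d["image"].astype(int)
m=(W[...,2]>.05)&(W[...,2]<.1)&(im.max(-1)<90)&(np.abs(np.hypot(*(np.moveaxis(W[...,:2]-C,-1,0)))-.105)<.02)
Q=W[m];print("knob",len(Q));
if len(Q): print(np.median(Q,0),np.degrees(np.arctan2(*(np.median(Q,0)[:2]-C)[::-1])),Q.min(0),Q.max(0))
m=(im[...,2]-im[...,0]>60)&(W[...,2]>.02)&(W[...,2]<.045)&(np.abs(np.hypot(*(np.moveaxis(W[...,:2]-C,-1,0)))-.135)<.025)
Q=W[m];print("fin",len(Q));
if len(Q): print(np.median(Q,0),np.degrees(np.arctan2(*(np.median(Q,0)[:2]-C)[::-1])),line(Q))
E
```

```text
[0.531317   0.10340461 0.17102385] 16.9417 [0.94179156 0.47184342 0.70950193]
knob 671
[0.55713432 0.04543227 0.08935774] 115.12537705528054 [0.54894846 0.03231721 0.05008727] [0.56848998 0.05151196 0.09217049]
fin 299
[0.6714821  0.06281588 0.03490413] 60.091751344733304 (array([0.67243344, 0.06206023]), np.float64(1.020404921381218), np.float64(0.02132695897029965), np.float64(0.00711217501600008))
```

View pics/w2.png

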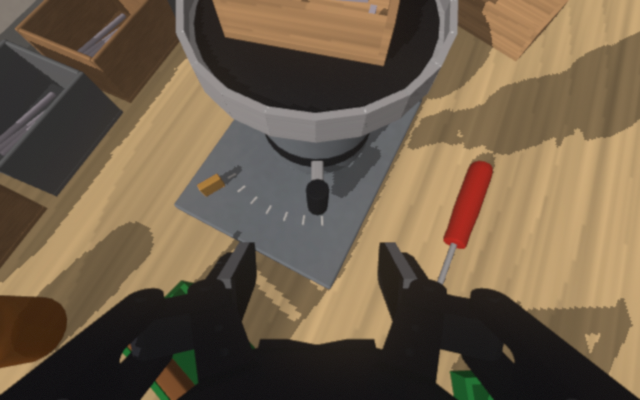

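The wrist view confirms the knob at (317,195), 115.1°, centred between the fingers, and the fin at (210,184), about 59.5°. I'll grip and swing.

```bash
python3 - <<'E'
from h import *
r=np.radians
arm.move_straight(*lev(r(115)),rate=.08)
print(arm.get_tcp_pos(),arm.get_wrist_force())
arm.grip(0,20);print(arm.get_width(),arm.get_gripper_force(),arm.get_wrist_force())
for p in np.linspace(115,59.5,15)[1:]:
    arm.move_straight(*lev(r(p)),rate=.08)
print(arm.get_width(),arm.get_wrist_force(),arm.get_tcp_pos(),lev(r(59.5))[0],arm.get_clock())
arm.hold(.3)
arm.grip(.06);arm.hold(.2)
arm.move_straight(*lev(r(59.5),back=.14),rate=.1)
arm.hold(.3)
print(arm.get_clock(),arm.get_wrist_force())
d=read_camera("wrist");cv2.imwrite("pics/w3.png",d["image"])
W=cloud(d);im=d["image"].astype(int)
m=(W[...,2]>.05)&(W[...,2]<.1)&(im.max(-1)<90)&(np.abs(np.hypot(*(np.moveaxis(W[...,:2]-C,-1,0)))-.105)<.02)
Q=W[m];print("knob",len(Q),np.median(Q,0),np.degrees(np.arctan2(*(np.median(Q,0)[:2]-C)[::-1])))
m=(im[...,2]-im[...,0]>60)&(W[...,2]>.02)&(W[...,2]<.045)&(np.abs(np.hypot(*(np.moveaxis(W[...,:2]-C,-1,0)))-.135)<.025)
Q=W[m];print("fin",len(Q))
if len(Q):print(np.median(Q,0),line(Q))
E
```

```text
[0.56449074 0.0313087  0.05575479] [-0.01008166  0.59755932  0.38035875]
0.01919922264659502 20.94168931245804 [-1.03179606  0.19250356  0.79559747]
0.02002374417289341 [1.91543281 2.13047532 2.87920139] [0.65149126 0.02670032 0.0553613 ] [0.6517604  0.02658107 0.05543611] 22.825
25.6417 [ 0.04955873 -0.30730212 -0.01283802]
knob 689 [0.65837618 0.04073124 0.08943396] 60.27402421376289
fin 207
[0.67377655 0.06369658 0.036301  ] (array([0.67323113, 0.06263911]), np.float64(1.0237171738082511), np.float64(0.022611021200631666), np.float64(0.006712575005262468))
```

View pics/w3.png

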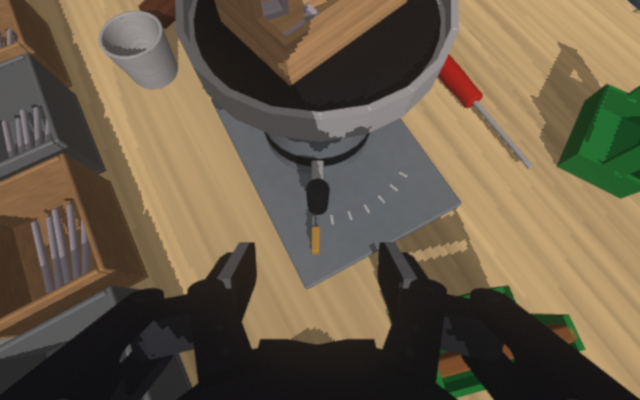

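The knob (317,195) and fin (316,240) line up with the axis, and the gripper is clear. I'll confirm the tote numerically and hand in.

```bash
python3 - <<'E'
from h import *
d=read_camera("scene");W=cloud(d);im=d["image"].astype(int)
m=(W[...,2]>.235)&(W[...,2]<.27)&(np.hypot(W[...,0]-.604,W[...,1]+.0545)<.08)&(im[...,2]>im[...,1]*1.15)
Q=W[m];l=line(Q);print(len(Q),l)
if np.hypot(*(l[0]-C))<.012: print(arm.sign_off())
E
```

```text
299 (array([ 0.60589719, -0.05753388]), np.float64(0.20616873686720774), np.float64(0.10836547761150528), np.float64(0.016517608611944536))
the job is handed in; nothing more can be done
None
```

I handed the job in at about 26 s of the 69 s allowed: the tote stands released on the platform within about 4 mm of centre, with its four clips inside, and the speed lever is let go within about 1° of the index fin; the judge's result was not shown to me.

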